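# Seat the camera on its sprung desk dock

## Robot

A 7-joint arm with a two-finger parallel gripper is mounted at the origin on the work surface. World frame = base frame: x ahead of the robot, y to its left, z up, the work surface at z = 0. Lengths are in m, angles in rad, forces in N, time in s.
With the tool pointing down it reaches from about 0.4 to 0.85 m from the base axis. Payload 4.5 kg.
Tool frame: the origin (TCP) lies between the finger pads; the fingertips stand 11 mm ahead of it and the grasp point (between the pads) lies 8 mm behind it (r.tip_reach is the distance from the TCP to the fingertips, in m); x points along the fingers, y is the direction in which the jaws open and shut, and the axes are right-handed (so a half turn about x gives the same grasp; the last joint's range is limited). The gripper opens to 88 mm and grips with 3 to 60 N. Pads are 18 mm wide; open, the fingers measure 123 mm over their backs; the gripper's body (75 mm by 187 mm) begins 45 mm behind the grasp point.
Start: joints at [-1.167, 0.689, -0.195, 1.565, 0.157, 0.902, -0.215], TCP at [0.226, 0.583, 0.25] pointing down, gripper open.
Joint ranges: [-3.01, 3.01], [-0.46, 2.08], [-1.47, 1.51], [0.13, 2.56], [-1, 4.14], [0.04, 2.09], [-2.66, 2.66]. Speed limits (rad/s): [2.57, 2.57, 3.14, 3.14, 3.14, 3.14, 3.14].

## Interface

Orientations are given as a unit quaternion [x, y, z, w].
In Python, from plant import r gives the robot as it stands.
- The arm moves only by the tool drive_tool, never from a script. Its argument "deltas" is a list of rows, each a list of 3 entries, a list of its own where there are three numbers: the turn, a rotation vector about the tool's x, y, z in degrees, then the shift along the tool's x, y, z in cm, then the finger opening in cm, from 0 to 8.81. A call has 1 to 12 rows; each row shifts and turns the commanded pose from where the row before left it, along the tool's axes as they then stand; what a row does not reach is not made up. A row lasts 1/12 s, in which the tool goes at most 41.7 mm and 7.16 degrees, less where a joint would pass 70% of its speed; a pose out of reach is approached as far as the arm can. A call is refused whole if a number of a shift passes 4.17 or a number of a turn 7.16, either way. A call with a gripper value outside its range is refused whole. The fingers move at their own pace and stop on an object; "force" is the grip in N (left out, the last holds). Time passes only in rows, so rows that do not move let the fingers close. It gives the time, the measured TCP pose, the force and the opening at its end, in the units of the state.
- r.get_state(): the state, without advancing time (a new reading comes with each control period).
- r.snapshot(name): name is "side" or "top"; returns a dict with "color" (384x512x3 uint8, red, green, blue), "fov_y" (degrees; the focal length in pixels is half the picture's height over the tangent of half this angle, whatever the lens; pixels are square), "cx", "cy" (the principal point, pixels), "extrinsics" (4x4, takes a point from world to camera coordinates). Camera axes: x right, y up, looking along -z (the intrinsics and any distortion apply to the point x, -y, -z); pixel columns grow to the right and rows downward; lengths in m; the calibration is good to about 2 mm. A picture is of the moment at which its call begins. There is no depth.
- r.finish_job(): hands the job in, once; it reports no verdict.
The state is a dict: "clock": time; "q": joint angles; "qd": joint speeds; "joint_torque": joint torques, N m; "tool_pos": TCP position; "eef_rot": TCP orientation; "contact_force": force on the tool from outside, world axes, zero at the start; "moment": the same for the moment, N m; "opening": opening from 0.0 (shut) to 1.0 (fully open).
Only numpy, scipy, OpenCV 4.12 (cv2) and the standard library are available. Lean on these libraries where they do the work, as an engineer would, in place of code of your own. Each camera call takes 0.05 s, during which the arm holds its last target. There are 200 camera calls.

## Task

Pick up the compact camera and stand it along the desk dock, lens to either side, so that the socket in its underside drops over the dock's locating pin: the pin stands somewhere along the slot and is hidden once the camera is above it, so feel for the place where the camera drops on and sits flat on the metal deck. Then press the camera down until the sprung deck is fully home and finish like that, with the hand still on the camera holding the deck down. Keep the camera upright and leave the other things on the desk where they are.

Things in the scene. Friction and masses are not known exactly. Their poses are not given: they have to be found in the camera images.
- camera: Black compact camera, upright: 34 (x) by 110 (y) by 66 mm (z), 0.2 to 0.42 kg. Origin: centre of the underside, z up. Lens on its +x face: 40 mm wide, 20 mm out, at heights 7 to 47 mm; above that the faces are free for a grip across the 34 mm. Two dials (y = +-38 mm) rise 4 mm above the top. Underside flat but for a square socket at the origin, 14 by 14 mm, 18 mm deep.
- dock: Dock fixed to the desk: grey base 78 (x) by 176 (y) by 40 mm high. Origin: centre of its underside, z up. Its round black pin, 9 mm thick, top 3.5 mm tapered to 6 mm, stands on the dock's own y axis (x = 0) at an unknown y from -22 to +22 mm. The pin is fixed to the base and does not sink; its tip is 57 mm above the desk.
- deck_top (a point): Centre of the upper face of the dock's sprung aluminium deck; axes as the dock's. The deck is 56 (x) by 150 mm (y), its face 50 mm above the desk at rest, 44 mm when fully down. The pin comes up through a dark slot along the deck's middle and stands 7 mm above the deck at rest, 13 mm when it is down. The camera stands with its 110 mm length along the dock's y axis.
- deck (a joint): How far the sprung deck is pressed down (m): 0 at rest, 0.006 fully home. The spring has 7 N at rest and 14 N fully home (1.2 N per mm); the weights of deck (0.15 kg) and camera help but do not press it down alone. It springs back when let go.
- lens_cap: Bystander: black lens cap lying on the desk, 42 mm across, 8 mm high. Origin: centre of its underside.
- hourglass: Bystander: small hourglass with wooden ends, 54 mm across, 100 mm high, standing. Origin: centre of its underside.
- figure: Bystander: small wooden toy figure, about 70 mm across the arms and 99 mm high, standing. Origin: centre of its foot.
- mug: Bystander: white mug, 80 mm across, 92 mm high. Origin: centre of its underside.
- mouse: Bystander: grey computer mouse, 60 by 100 by 33 mm. Origin: centre of its underside.
- pen_pot: Bystander: empty terracotta pen pot, 76 mm across, 100 mm high. Origin: centre of its underside.
Things that resemble listed ones, but are neither listed nor needed, are in the scene too. What is shaped like the dock but turquoise is not meant.

How it is judged:
By the outcome, as a careful person would: the job done as asked, in the order asked, and still so for the second after the job is handed in, while the arm keeps its last pose, push and grip.
It also fails if it takes over 58 s, if anything falls off the work surface, if the arm or the gripper's body presses on something with over 40 N, if the wrist force passes 120 N, or if a joint passes its speed limit or range.

## Working session

There is one attempt and no reset: what is moved stays moved. The work goes in short steps, Python scripts to look and compute and a tool call to move; the robot and the scene stay as the last step left them, time stands still between calls to the robot, and variables do not carry over. Pictures are saved under pics/ and viewed, about 8 in all and at most 12, crops included, and the job is handed in when it is done.

Besides the shell and the picture viewer there is one more tool, called after "Request:" as name([rows], argument=value, ...), one row to a line, values as JSON. drive_tool: Moves the arm, as the interface text tells. Its arguments: {"type":"object","properties":{"deltas":{"type":"array","items":{"type":"array"}},"force":{"type":"number"}},"required":["deltas"]}

```bash
mkdir -p pics; ls
python3 - <<'E'
from plant import r
import cv2,numpy as np
s=r.get_state();print({k:np.round(v,3) for k,v in s.items()})
for n in("side","top"):
    d=r.snapshot(n);cv2.imwrite(f"pics/{n}0.png",d["color"][:,:,::-1])
    print(n,d["fov_y"],d["cx"],d["cy"],np.round(d["extrinsics"],4).tolist(),d.keys())
print(r.tip_reach)
E
```

```text
pics
{'clock': np.float64(0.0), 'q': array([-1.167,  0.69 , -0.195,  1.566,  0.157,  0.903, -0.215]), 'qd': array([ 0.001,  0.   ,  0.001, -0.001,  0.   ,  0.001,  0.   ]), 'joint_torque': array([-0.0000e+00, -5.2757e+01, -1.2670e+00, -1.5343e+01, -5.3000e-02,
        7.0000e-03,  0.0000e+00]), 'tool_pos': array([0.226, 0.582, 0.249]), 'eef_rot': array([ 0.129,  0.695, -0.131,  0.695]), 'contact_force': array([0.268, 0.598, 0.327]), 'moment': array([-0.018, -0.036, -0.017]), 'opening': np.float64(1.002)}
side 47.63482864531813 250.84708676381112 195.07254059545016 [[0.9089, -0.4169, -0.0122, -0.4623], [0.2347, 0.487, 0.8413, -0.1768], [-0.3447, -0.7675, 0.5405, -1.1964], [0.0, 0.0, 0.0, 1.0]] dict_keys(['color', 'fov_y', 'cx', 'cy', 'extrinsics'])
top 52.52933238353212 253.11306116469203 195.30070934042388 [[0.0055, -0.9994, 0.033, -0.0166], [0.9868, 0.0108, 0.1616, -0.5366], [-0.1619, 0.0317, 0.9863, -1.024], [0.0, 0.0, 0.0, 1.0]] dict_keys(['color', 'fov_y', 'cx', 'cy', 'extrinsics'])
0.011
```

View pics/top0.png

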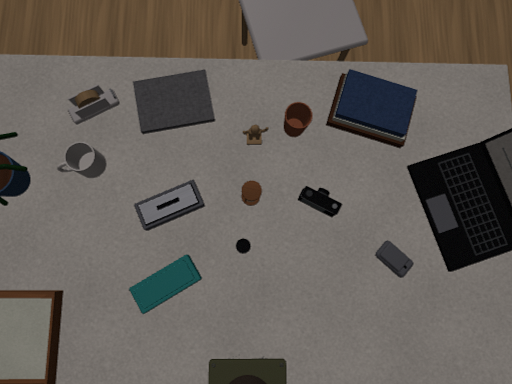

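View pics/side0.png

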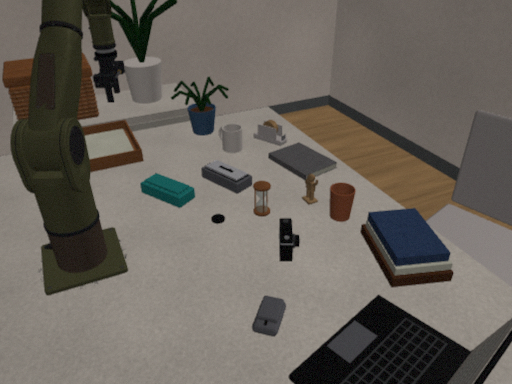

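Top view: the camera is at about (320,202) with its lens up-image (away from the robot), and the dock at about (170,204) with its slot at (168,203). Next I'll take enlarged crops for outlines.

```bash
cat > h.py <<'E'
import numpy as np,cv2
from plant import r
from scipy.spatial.transform import Rotation as R
def K(d):
    f=d["color"].shape[0]/2/np.tan(np.radians(d["fov_y"]/2));return f,d["cx"],d["cy"]
def ray(d,p,z):
    f,cx,cy=K(d);E=np.array(d["extrinsics"]);p=np.atleast_2d(np.float64(p))
    v=np.c_[(p[:,0]-cx)/f,-(p[:,1]-cy)/f,-np.ones(len(p))]@E[:3,:3]
    c=-E[:3,:3].T@E[:3,3];return c+v*((z-c[2])/v[:,2])[:,None]
def proj(d,P):
    f,cx,cy=K(d);E=np.array(d["extrinsics"]);c=np.atleast_2d(P)@E[:3,:3].T+E[:3,3]
    return np.c_[cx+f*c[:,0]/-c[:,2],cy-f*c[:,1]/-c[:,2]]
def crop(im,x,y,w,h,k,g=2.):
    c=im[y:y+h,x:x+w,::-1];c=cv2.resize(c,None,fx=k,fy=k,interpolation=cv2.INTER_CUBIC)
    return np.uint8(np.clip(255*(c/255.)**(1/g),0,255))
E
python3 - <<'E'
from h import *
t=r.snapshot("top")["color"];s=r.snapshot("side")["color"]
a=np.vstack([np.hstack([crop(t,130,175,80,60,5),crop(t,290,175,80,60,5)]),
 np.hstack([crop(s,190,150,80,60,5),crop(s,260,210,80,60,5)])])
a=cv2.resize(a,(800,600));cv2.imwrite("pics/c1.png",a)
E
```

```text
(no output)
```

View pics/c1.png

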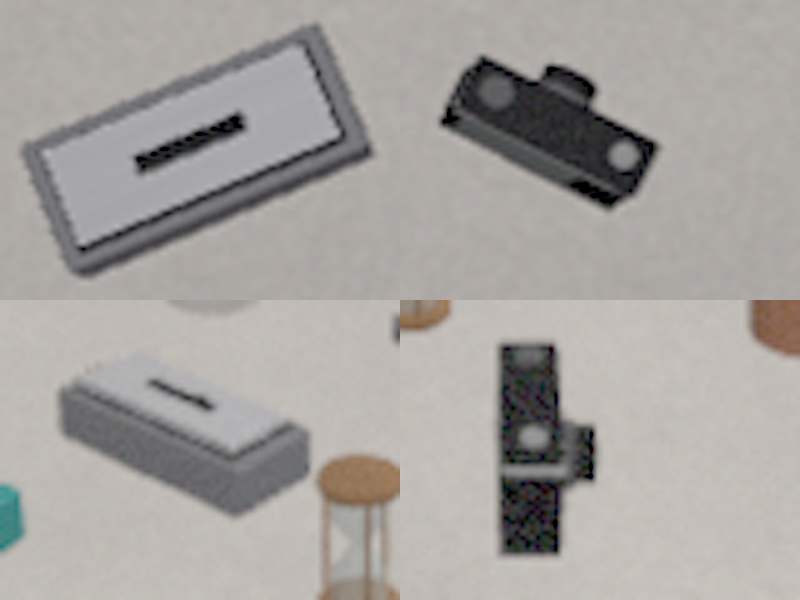

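Run:
```python
from h import *
d=r.snapshot("top");g=cv2.cvtColor(d["color"],cv2.COLOR_RGB2GRAY);d2=r.snapshot("side");g2=cv2.cvtColor(d2["color"],cv2.COLOR_RGB2GRAY)
np.set_printoptions(precision=4,suppress=True)
# deck
sub=g[175:235,130:210];print("gray",g[200,155],g[190,140],sub.min())
print("col deck",d["color"][212,160],"desk",d["color"][190,140], "base edge",d["color"][224,148])
U=cv2.resize(g,None,fx=4,fy=4,interpolation=cv2.INTER_LINEAR)
up=lambda p:(np.float64(p)+.5)/4-.5
def comps(m,x0,y0,x1,y1):
    w=np.zeros_like(m);w[y0*4:y1*4,x0*4:x1*4]=m[y0*4:y1*4,x0*4:x1*4]
    return sorted(cv2.findContours(w,cv2.RETR_LIST,cv2.CHAIN_APPROX_NONE)[0],key=cv2.contourArea)[::-1]
# base+deck outline: not desk => use slot (dark) and base gray
m=np.uint8(U<45)*255
for c in comps(m,155,190,183,214)[:2]:
    b=cv2.minAreaRect(c);w=ray(d,up(cv2.boxPoints(b)),.05);print("slot",cv2.contourArea(c)/16,w.mean(0),w[:,:2].tolist())
m=np.uint8(U<U[205*4,140*4]+0)*255
# deck: bright region enclosed; flood by contour of bright pixels
for T in (75,85,95,105,115):
  m=np.uint8(U>T)*255
  for c in comps(m,130,175,210,235)[:6]:
    A=cv2.contourArea(c)/16
    if 600<A<2200:
      b=cv2.minAreaRect(c);w=ray(d,up(cv2.boxPoints(b)),.05)[:,:2];e=w[1]-w[0],w[2]-w[1];L=max(e,key=np.linalg.norm)
      print(T,A,w.mean(0),[np.linalg.norm(x) for x in e],np.degrees(np.arctan2(L[1],L[0])))
# camera dials
for (x,y) in((309.4,193),(334.8,206)):
    W=np.uint8(sub*0);p=cv2.getRectSubPix(g,(9,9),(x,y)).astype(float);print(p.astype(int).tolist())
    q=p-np.percentile(p,40);q[q<0]=0;yy,xx=np.mgrid[-4:5,-4:5];c=[x+(q*xx).sum()/q.sum(),y+(q*yy).sum()/q.sum()];print(c,ray(d,c,.07))
m=np.uint8(U<50)*255
c=comps(m,290,175,370,235)[0];ap=cv2.approxPolyDP(c,5,True)[:,0];
for a,b in zip(up(ap),ray(d,up(ap),.066)):print(a,b)
```

```text
gray 111 119 0
col deck [109 108 112] desk [123 118 113] base edge [14 13 14]
slot 76.96875 [0.5118 0.2187 0.05  ] [[0.5038678538984083, 0.2491551092810479], [0.5292986859447784, 0.19269509883781127], [0.5195988771293661, 0.18827422883127218], [0.4942566366661159, 0.24468281635122685]]
slot 16.25 [0.4887 0.1929 0.05  ] [[0.4844934348673107, 0.20914938275091619], [0.4978765217736303, 0.17893437424881725], [0.49297930128240847, 0.1767195124569627], [0.47961997195000516, 0.206920370942982]]
75 1946.96875 [0.5069 0.2146] [np.float64(0.17778686223663476), np.float64(0.084325389375814)] -65.99819175257625
75 1110.375 [0.5119 0.2186] [np.float64(0.15114330067276968), np.float64(0.0567968649495661)] -65.71252278503393
85 1987.65625 [0.507  0.2146] [np.float64(0.17903471981834246), np.float64(0.0855025694539358)] -65.99491073509009
85 1082.15625 [0.5118 0.2183] [np.float64(0.1502144969086446), np.float64(0.05591070179401182)] -65.81767156232856
95 2031.125 [0.5074 0.2149] [np.float64(0.1802784355444788), np.float64(0.08698732316026582)] -65.67983237465874
95 1050.0625 [0.5117 0.2183] [np.floa
[... 971 characters left out ...]
 [15, 47, 74, 77, 78, 73, 50, 13, 2], [9, 36, 65, 74, 75, 61, 24, 8, 4], [6, 9, 31, 52, 50, 30, 8, 3, 21], [6, 7, 6, 6, 4, 5, 6, 6, 50], [7, 5, 8, 7, 6, 8, 6, 23, 73]]
[np.float64(334.70876777251186), np.float64(205.79917061611374)] [[ 0.5063 -0.2307  0.07  ]]
[302.375 188.875] [ 0.5522 -0.1448  0.066 ]
[298.125 199.625] [ 0.5226 -0.1329  0.066 ]
[330.625 216.125] [ 0.4788 -0.2198  0.066 ]
[337.125 212.375] [ 0.4891 -0.2377  0.066 ]
[341.125 203.875] [ 0.5123 -0.2492  0.066 ]
[329.125 197.375] [ 0.5297 -0.2171  0.066 ]
[326.625 189.875] [ 0.5502 -0.2108  0.066 ]
[319.125 187.625] [ 0.5562 -0.1905  0.066 ]
[315.625 190.625] [ 0.5478 -0.1808  0.066 ]
[306.375 185.875] [ 0.5606 -0.1558  0.066 ]
```

Run:
```python
from h import *
np.set_printoptions(precision=4,suppress=True)
d=r.snapshot("side");im=d["color"]
k=16;x0,y0,w,h=205,158,50,37
c=crop(im,x0,y0,w,h,k)
u=np.array([np.cos(np.radians(114.2)),np.sin(np.radians(114.2))]);C=np.array([.5118,.2183])
for y in(-.03,-.02,-.01,0,.01,.02,.03):
    a=proj(d,np.r_[C+u*y,.05])[0];b=proj(d,np.r_[C+u*y,.057])[0];print(y,a,b)
    f=lambda p:tuple(int(v) for v in ((p-[x0,y0]+.5)*k))
    cv2.circle(c,f(a),3,(0,0,255),-1);cv2.circle(c,f(b),3,(0,255,0),-1)
cv2.imwrite("pics/c2.png",c)
s=r.get_state();print(R.from_quat(s["eef_rot"]).as_matrix())
```

```text
-0.03 [231.6158 171.4478] [231.5421 169.6721]
-0.02 [229.5076 170.528 ] [229.4288 168.7566]
-0.01 [227.415 169.615] [227.3312 167.8479]
0 [225.3378 168.7087] [225.2492 166.9459]
0.01 [223.276  167.8091] [223.1825 166.0506]
0.02 [221.2292 166.9161] [221.131  165.1618]
0.03 [219.1974 166.0297] [219.0945 164.2796]
[[-0.0001  0.3614  0.9324]
 [-0.0003  0.9324 -0.3614]
 [-1.     -0.0003  0.    ]]
```

View pics/c2.png

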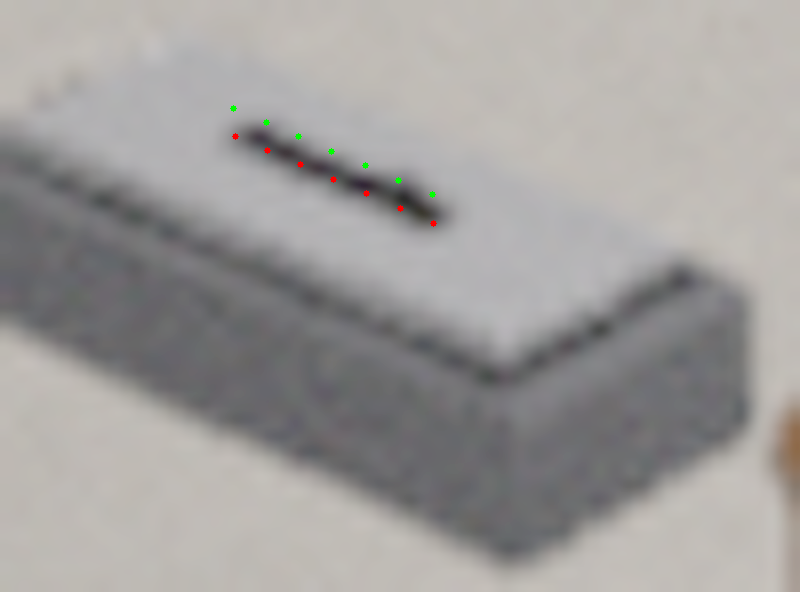

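The side crop shows the slot from (240,132) to (448,215). A bump on it at about (403,182) should be the pin, at roughly y ≈ -18 mm along the dock axis (taking yaw 114°). I'll start by swinging around to the camera.

Request:
drive_tool([
  [[3.7,0,0],[0,-0.15,4.0],7],
  [[3.7,0,0],[0,-0.15,4.0],7],
  [[3.7,0,0],[0,-0.15,4.0],7],
  [[3.7,0,0],[0,-0.15,4.0],7],
  [[3.7,0,0],[0,-0.15,4.0],7],
  [[3.7,0,0],[0,-0.15,4.0],7],
  [[3.7,0,0],[0,-0.15,4.0],7],
  [[3.7,0,0],[0,-0.15,4.0],7],
  [[3.7,0,0],[0,-0.15,4.0],7],
  [[3.7,0,0],[0,-0.15,4.0],7],
  [[3.7,0,0],[0,-0.15,4.0],7],
  [[3.7,0,0],[0,-0.15,4.0],7],
], force=40)

```text
clock: 1.35
tool_pos: [0.5659, 0.2576, 0.2497]
eef_rot: [0.384, 0.594, -0.384, 0.594]
contact_force: [0.5, 0.2, 0.7]
opening: 0.795
```

Request:
drive_tool([
  [[3.7,0,0],[0,-0.15,4.0],7],
  [[3.7,0,0],[0,-0.15,4.0],7],
  [[3.7,0,0],[0,-0.15,4.0],7],
  [[3.7,0,0],[0,-0.15,4.0],7],
  [[3.7,0,0],[0,-0.15,4.0],7],
  [[3.7,0,0],[0,-0.15,4.0],7],
  [[3.7,0,0],[0,-0.15,4.0],7],
  [[3.7,0,0],[0,-0.15,4.0],7],
  [[3.7,0,0],[0,-0.15,4.0],7],
  [[3.7,0,0],[0,-0.15,4.0],7],
  [[0,0,0],[0,0,0],7],
  [[0,0,0],[0,0,0],7],
])

```text
clock: 2.35
tool_pos: [0.6022, -0.1361, 0.2498]
eef_rot: [-0.553, -0.44, 0.554, -0.441]
contact_force: [-0.8, 0.8, 0.4]
opening: 0.796
```

```bash
cat >> h.py <<'E'
def go(x,y,z,yaw):  # remaining motion in tool axes; yaw = direction of tool y, deg
    s=r.get_state();M=R.from_quat(s["eef_rot"]).as_matrix();p=s["tool_pos"]
    cy=np.degrees(np.arctan2(M[1,1],M[0,1]))
    G=np.c_[[0,0,-1.],[np.cos(np.radians(yaw)),np.sin(np.radians(yaw)),0],[np.sin(np.radians(yaw)),-np.cos(np.radians(yaw)),0]]
    print("pos",p.round(4),"yaw",cy.round(2),"turn_tool_deg",np.degrees(R.from_matrix(M.T@G).as_rotvec()).round(2),
     "shift_now_cm",(100*M.T@(np.array([x,y,z])-p)).round(2),"shift_aftturn_cm",(100*G.T@(np.array([x,y,z])-p)).round(2))
    print("F",np.round(s["contact_force"],2),"Mo",np.round(s["moment"],2),"open",s["opening"],"t",s["clock"],"q",s["q"].round(2))
E
python3 -c "
from h import *
go(.5241,-.1967,.25,-27.6)"
```

```text
pos [ 0.6022 -0.1361  0.2498] yaw -12.93 turn_tool_deg [ 1.467e+01  1.000e-01 -1.000e-02] shift_now_cm [-0.01 -6.26  7.65] shift_aftturn_cm [-0.02 -4.12  8.99]
F [-0.84  0.76  0.36] Mo [-0.01  0.08 -0.02] open 0.7957435669999875 t 2.35 q [ 0.08  0.68  0.12  1.6  -0.1   0.87  0.01]
```

Request:
drive_tool([
  [[7,0,0],[0,0,0],7],
  [[7,0,0],[0,0,0],7],
  [[0.7,0,0],[0,-1.4,3.0],7],
  [[0,0,0],[0,-1.4,3.0],7],
  [[0,0,0],[0,-1.32,3.0],7],
  [[0,0,0],[3,0,0],7],
  [[0,0,0],[3,0,0],7],
  [[0,0,0],[3,0,0],7],
  [[0,0,0],[3,0,0],7],
  [[0,0,0],[0,0,0],7],
  [[0,0,0],[0,0,0],7],
])

```text
clock: 3.27
tool_pos: [0.5254, -0.1918, 0.1289]
eef_rot: [-0.603, -0.37, 0.604, -0.368]
contact_force: [-0.1, 0.2, 0.8]
opening: 0.794
```

Run:
```python
from h import *
go(.5241,-.1967,.060,-27.6)
t=r.snapshot("top")["color"];s=r.snapshot("side")["color"]
cv2.imwrite("pics/c3.png",np.hstack([crop(t,280,160,80,80,5),crop(s,250,180,80,80,5)]))
```

```text
pos [ 0.5254 -0.1918  0.1289] yaw -27.14 turn_tool_deg [ 0.46 -0.05  0.18] shift_now_cm [6.89 0.13 0.51] shift_aftturn_cm [6.89 0.11 0.5 ]
F [-0.1   0.2   0.81] Mo [-0.11  0.07  0.03] open 0.7938212479855811 t 3.2667 q [ 0.2   0.78  0.12  1.88 -0.19  0.5  -0.03]
```

View pics/c3.png

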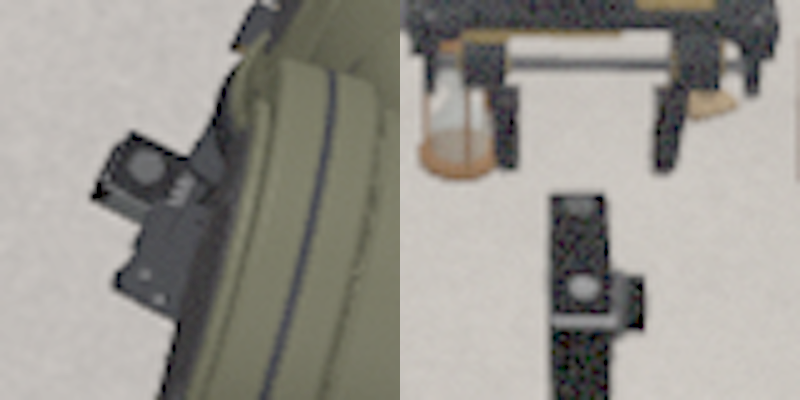

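Request:
drive_tool([
  [[0.46,0,0],[0,0.11,0.5],7],
  [[0,0,0],[2,0,0],7],
  [[0,0,0],[2,0,0],7],
  [[0,0,0],[1.5,0,0],7],
  [[0,0,0],[0.8,0,0],7],
  [[0,0,0],[0.5,0,0],7],
  [[0,0,0],[0,0,0],7],
  [[0,0,0],[0,0,0],7],
])

```text
clock: 4.03
tool_pos: [0.5248, -0.199, 0.0626]
eef_rot: [0.606, 0.365, -0.605, 0.366]
contact_force: [-1.2, -0.2, -0.4]
opening: 0.798
```

```bash
python3 -c "
from h import *
go(.5241,-.1967,.060,-27.6)"
```

```text
pos [ 0.5248 -0.199   0.0626] yaw -27.76 turn_tool_deg [-0.16 -0.01 -0.08] shift_now_cm [ 0.26 -0.17 -0.18] shift_aftturn_cm [ 0.26 -0.17 -0.18]
F [-1.21 -0.22 -0.41] Mo [-0.09  0.11  0.06] open 0.7982403016247482 t 4.0333 q [ 0.23  0.9   0.09  1.9  -0.2   0.36 -0.01]
```

Request:
drive_tool([
  [[0,0,0],[0.15,-0.1,-0.15],7],
  [[0,0,0],[0,0,0],7],
  [[0,0,0],[0,0,0],3],
  [[0,0,0],[0,0,0],3],
  [[0,0,0],[0,0,0],3],
  [[0,0,0],[0,0,0],3],
  [[0,0,0],[0,0,0],2.5],
  [[0,0,0],[0,0,0],2.5],
  [[0,0,0],[0,0,0],2.5],
  [[0,0,0],[0,0,0],2.5],
], force=40)

```text
clock: 4.87
tool_pos: [0.524, -0.1969, 0.0602]
eef_rot: [0.605, 0.366, -0.605, 0.365]
contact_force: [0.7, 0.4, -0.4]
opening: 0.38
```

```bash
python3 -c "
from h import *
go(.5241,-.1967,.060,-27.6)"
```

```text
pos [ 0.524  -0.1969  0.0602] yaw -27.75 turn_tool_deg [-0.15 -0.    0.  ] shift_now_cm [ 0.02 -0.01 -0.02] shift_aftturn_cm [ 0.02 -0.01 -0.02]
F [ 0.71  0.4  -0.45] Mo [-0.05  0.1  -0.  ] open 0.37994765891184756 t 4.8667 q [ 0.23  0.9   0.09  1.9  -0.2   0.35 -0.01]
```

Request:
drive_tool([
  [[0,0,0],[-1,0,0],2.5],
  [[0,0,0],[-2,0,0],2.5],
  [[0,0,0],[-3,0,0],2.5],
  [[0,0,0],[-4,0,0],2.5],
  [[0,0,0],[-4,0,0],2.5],
  [[0,0,0],[-3,0,0],2.5],
  [[0,0,0],[0,0,0],2.5],
  [[0,0,0],[0,0,0],2.5],
])

```text
clock: 5.53
tool_pos: [0.5247, -0.1971, 0.2321]
eef_rot: [0.606, 0.365, -0.604, 0.366]
contact_force: [-0.3, -0.8, -2.8]
opening: 0.383
```

```bash
python3 -c "
from h import *
go(.5118,.2183,.23,24.2)"
```

```text
pos [ 0.5247 -0.1971  0.2321] yaw -27.74 turn_tool_deg [-5.194e+01  5.000e-02 -2.100e-01] shift_now_cm [  0.16 -20.48 -36.17] shift_aftturn_cm [  0.21  15.86 -38.42]
F [-0.31 -0.76 -2.84] Mo [-0.06  0.13 -0.03] open 0.38267262334203034 t 5.5333 q [ 0.17  0.63  0.18  1.8  -0.16  0.72 -0.05]
```

Lifted: about 2.8 N, so the camera is held. Swinging to the dock.

Request:
drive_tool([
  [[-4.3,0,0],[0,0,-2.5],2.5],
  [[-4.3,0,0],[0,0,-3.6],2.5],
  [[-4.3,0,0],[0,0,-3.7],2.5],
  [[-4.3,0,0],[0,0,-3.7],2.5],
  [[-4.3,0,0],[0,0,-3.7],2.5],
  [[-4.3,0,0],[0,0,-3.7],2.5],
  [[-4.3,0,0],[0,0,-3.7],2.5],
  [[-4.3,0,0],[0,0,-3.7],2.5],
  [[-4.3,0,0],[0,0,-3.7],2.5],
  [[-4.3,0,0],[0,0,-3.7],2.5],
  [[-4.3,0,0],[0,0,-3.6],2.5],
  [[-4.3,0,0],[0,0,-2.5],2.5],
])

```text
clock: 6.53
tool_pos: [0.5502, 0.2117, 0.2279]
eef_rot: [0.383, 0.596, -0.384, 0.592]
contact_force: [-0.1, 0.1, -1.6]
opening: 0.384
```

Request:
drive_tool([
  [[0,0,0],[0,0,0],2.5],
  [[0,0,0],[0,0,0],2.5],
])

```text
clock: 6.7
tool_pos: [0.5506, 0.2092, 0.2281]
eef_rot: [0.384, 0.595, -0.386, 0.592]
contact_force: [0.3, -0.5, -2.3]
opening: 0.383
```

```bash
python3 -c "
from h import *
go(.5118,.2183,.14,24.2)"
```

```text
pos [0.5506 0.2092 0.2281] yaw 24.1 turn_tool_deg [-0.11 -0.09  0.26] shift_now_cm [ 8.83 -3.14 -2.4 ] shift_aftturn_cm [ 8.81 -3.17 -2.42]
F [ 0.27 -0.51 -2.28] Mo [-0.11  0.07 -0.04] open 0.38320185414096736 t 6.7 q [-0.43  0.67 -0.02  1.7   0.02  0.78 -0.04]
```

Request:
drive_tool([
  [[0,0,0],[2,-1,-0.3],2.5],
  [[0,0,0],[3,-1.17,-0.3],2.5],
  [[0,0,0],[3,-1,0],2.5],
  [[0,0,0],[1.3,0,0],2.5],
  [[0,0,0],[0,0,0],2.5],
  [[0,0,0],[0,0,0],2.5],
])

```text
clock: 7.2
tool_pos: [0.5214, 0.1983, 0.1362]
eef_rot: [0.386, 0.592, -0.388, 0.592]
contact_force: [0.5, -0.3, -2.1]
opening: 0.383
```

Run:
```python
from h import *
u=np.array([np.cos(np.radians(114.2)),np.sin(np.radians(114.2))]);P=np.array([.5118,.2183])-.018*u
go(*P,.120,24.2)
d=r.snapshot("top");t=d["color"];e=r.snapshot("side");s=e["color"]
a=np.hstack([crop(t,125,155,80,80,5),crop(s,185,125,80,80,5)])
cv2.imwrite("pics/c4.png",a)
```

```text
pos [0.5214 0.1983 0.1362] yaw 23.72 turn_tool_deg [-0.48  0.05  0.15] shift_now_cm [ 1.62 -0.06 -0.42] shift_aftturn_cm [ 1.62 -0.06 -0.42]
F [ 0.55 -0.31 -2.1 ] Mo [-0.01  0.06 -0.01] open 0.3827565924550929 t 7.2 q [-0.44  0.76 -0.02  1.87  0.03  0.51 -0.06]
```

View pics/c4.png

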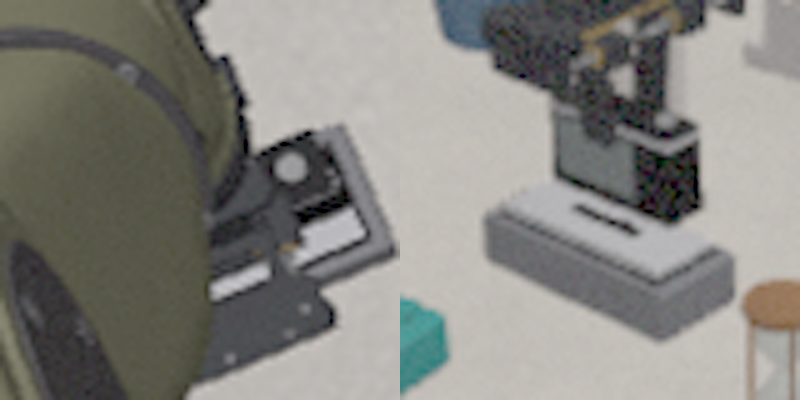

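The view shows the camera held upright above the dock. The bright dial is at top crop (292,166), so I'll use it to check the cross-axis alignment.

Run:
```python
from h import *
np.set_printoptions(precision=4,suppress=True)
d=r.snapshot("top");g=cv2.cvtColor(d["color"],cv2.COLOR_RGB2GRAY)
x,y=183,188
p=cv2.getRectSubPix(g,(9,9),(x,y)).astype(float);print(p.astype(int).tolist())
q=np.where(p>40,p-25,0);yy,xx=np.mgrid[-4:5,-4:5];q[(xx**2+yy**2)>14]=0;c=[x+(q*xx).sum()/q.sum(),y+(q*yy).sum()/q.sum()]
T=r.get_state()["tool_pos"];w=ray(d,c,T[2]+.01)[0];print(c,w,T)
a=np.radians(114.2);u=np.array([np.cos(a),np.sin(a)]);n=np.array([np.sin(a),-np.cos(a)]);C=np.array([.5118,.2183])
for k,P in(("dial",w),("tcp",T)):print(k,"along",(P[:2]-C)@u*1e3,"across",(P[:2]-C)@n*1e3)
```

```text
[[9, 9, 15, 30, 31, 13, 11, 13, 13], [10, 30, 55, 77, 77, 43, 19, 11, 12], [28, 73, 99, 98, 97, 85, 48, 7, 11], [46, 85, 96, 94, 95, 92, 67, 9, 11], [30, 73, 97, 94, 93, 90, 63, 8, 11], [20, 62, 93, 92, 92, 77, 32, 9, 12], [11, 18, 48, 67, 57, 25, 9, 11, 10], [11, 10, 8, 10, 8, 8, 11, 12, 12], [12, 12, 12, 12, 9, 13, 12, 14, 11]]
[np.float64(182.28852056476367), np.float64(187.35543278084714)] [0.5376 0.166  0.1482] [0.523  0.1999 0.1382]
dial along -58.2971037943676 across 2.04643959916349
tcp along -21.367716959233473 across 2.64252488423694
```

Request:
drive_tool([
  [[-0.4,0,0],[0.6,-0.2,-0.2],2.5],
  [[0,0,0],[0.8,0,0],2.5],
  [[0,0,0],[0,0,0],2.5],
  [[0,0,0],[0,0,0],2.5],
])

```text
clock: 7.68
tool_pos: [0.5185, 0.201, 0.1228]
eef_rot: [0.383, 0.594, -0.384, 0.594]
contact_force: [-1.3, 0.8, -2.1]
opening: 0.38
```

Request:
drive_tool([
  [[0,0,0],[0.2,0,0],2.5],
  [[0,0,0],[0.2,0,0],2.5],
  [[0,0,0],[0.2,0,0],2.5],
  [[0,0,0],[0,0,0],2.5],
  [[0,0,0],[0,0,0],2.5],
])

```text
clock: 8.1
tool_pos: [0.5189, 0.2011, 0.1171]
eef_rot: [0.384, 0.594, -0.384, 0.594]
contact_force: [0.1, 0.4, -2.6]
opening: 0.38
```

```bash
cat >> h.py <<'E'
def avg(n=4):
    v=[]
    for _ in range(n):
        s=r.get_state();v.append(np.r_[s["tool_pos"]*1e3,s["contact_force"],s["moment"]]);r.snapshot("side")
    v=np.mean(v,0);a=np.radians(114.2);u=np.array([np.cos(a),np.sin(a)]);n_=np.array([np.sin(a),-np.cos(a)])
    e=v[:2]-[511.8,218.3]
    print("along %.1f across %.1f under %.1f"%(e@u,e@n_,v[2]-60),"F",v[3:6].round(2),"M",v[6:].round(2),"t",s["clock"],"open",s["opening"].round(3))
E
python3 -c "
from h import *
go(.51,.2,.1,24.2);avg()"
```

```text
pos [0.5189 0.2011 0.1171] yaw 24.25 turn_tool_deg [ 0.05 -0.    0.01] shift_now_cm [ 1.71 -0.86 -0.26] shift_aftturn_cm [ 1.71 -0.86 -0.26]
F [ 0.09  0.4  -2.62] Mo [-0.03  0.07 -0.  ] open 0.380124646857203 t 8.1 q [-0.44  0.79 -0.02  1.89  0.03  0.46 -0.06]Traceback (most recent call last):
  File "<string>", line 3, in <module>
    go(.51,.2,.1,24.2);avg()
                       ~~~^^
  File "h.py", line 29, in avg
    print("along %.1f across %.1f under %.1f"%(e@u,e@n_,v[2]-60),"F",v[3:6].round(2),"M",v[6:].round(2),"t",s["clock"],"open",s["opening"].round(3))
                                                                                                                              ^^^^^^^^^^^^^^^^^^
AttributeError: 'float' object has no attribute 'round'
```

Request:
drive_tool([
  [[0,0,0],[0.1,0,0],2.5],
  [[0,0,0],[0.1,0,0],2.5],
  [[0,0,0],[0.1,0,0],2.5],
  [[0,0,0],[0,0,0],2.5],
  [[0,0,0],[0,0,0],2.5],
])

```text
clock: 8.72
tool_pos: [0.5192, 0.2007, 0.1142]
eef_rot: [0.384, 0.594, -0.384, 0.594]
contact_force: [1.6, -1.1, -2.1]
opening: 0.379
```

```bash
sed -i 's/s\["opening"\].round(3)/round(float(s["opening"]),3)/' h.py; python3 -c "
from h import *
avg()"
```

```text
along -19.0 across -0.5 under 54.2 F [ 0.68 -0.94 -2.24] M [-0.4  -0.22  0.01] t 8.8667 open 0.383
```

The tip seems to be inside the socket: at 54 mm there's no vertical load, and a side force of about 1.1 N pushes toward −along. I'll shift that way and go lower.

Request:
drive_tool([
  [[0,0,0],[0,0,0.15],2.5],
  [[0,0,0],[0,0,0.1],2.5],
  [[0,0,0],[0.1,0,0],2.5],
  [[0,0,0],[0.1,0,0],2.5],
  [[0,0,0],[0,0,0],2.5],
  [[0,0,0],[0,0,0],2.5],
])

```text
clock: 9.42
tool_pos: [0.5197, 0.1991, 0.1121]
eef_rot: [0.384, 0.594, -0.384, 0.594]
contact_force: [-0.1, -0.7, -2.1]
opening: 0.386
```

```bash
python3 -c "
from h import *
avg()"
```

```text
along -20.9 across -0.6 under 52.2 F [ 0.01 -0.49 -1.97] M [-0.06  0.04 -0.02] t 9.5667 open 0.38
```

Request:
drive_tool([
  [[0,0,0],[0.1,0,0],2.5],
  [[0,0,0],[0.1,0,0],2.5],
  [[0,0,0],[0.1,0,0],2.5],
  [[0,0,0],[0,0,0],2.5],
  [[0,0,0],[0,0,0],2.5],
])

```text
clock: 10.03
tool_pos: [0.52, 0.1989, 0.1096]
eef_rot: [0.384, 0.594, -0.384, 0.594]
contact_force: [-1.1, -0.8, 4.2]
opening: 0.382
```

```bash
python3 -c "
from h import *
avg()"
```

```text
along -21.1 across -0.5 under 49.6 F [-1.68 -0.67  4.12] M [-0.13  0.28  0.  ] t 10.1833 open 0.381
```

Deck contact at 49.6 mm, as expected. Pressing now with a firmer grip.

Request:
drive_tool([
  [[0,0,0],[0.1,0,0],2.5],
  [[0,0,0],[0.1,0,0],2.5],
  [[0,0,0],[0.1,0,0],2.5],
  [[0,0,0],[0.1,0,0],2.5],
  [[0,0,0],[0.1,0,0],2.5],
  [[0,0,0],[0,0,0],2.5],
  [[0,0,0],[0,0,0],2.5],
], force=58)

```text
clock: 10.82
tool_pos: [0.5201, 0.1989, 0.1048]
eef_rot: [0.384, 0.594, -0.384, 0.594]
contact_force: [-2.8, -1.1, 10.1]
opening: 0.383
```

```bash
python3 -c "
from h import *
avg()"
```

```text
along -21.1 across -0.5 under 44.8 F [-2.18 -0.81 10.11] M [-0.2   0.5   0.02] t 10.9667 open 0.378
```

Request:
drive_tool([
  [[0,0,0],[0.1,0,0],2.5],
  [[0,0,0],[0.05,0,0],2.5],
  [[0,0,0],[0,0,0],2.5],
  [[0,0,0],[0,0,0],2.5],
])

```text
clock: 11.35
tool_pos: [0.5201, 0.1988, 0.1041]
eef_rot: [0.384, 0.594, -0.384, 0.594]
contact_force: [-3.9, -0.9, 15.6]
opening: 0.381
```

```bash
python3 -c "
from h import *
avg()"
```

```text
along -21.1 across -0.5 under 44.1 F [-3.73 -1.05 16.58] M [-0.3   0.84  0.01] t 11.5 open 0.378
```

Request:
drive_tool([
  [[0,0,0],[0.1,0,0],2.5],
  [[0,0,0],[0,0,0],2.5],
  [[0,0,0],[0,0,0],2.5],
  [[0,0,0],[0,0,0],2.5],
])

```text
clock: 11.88
tool_pos: [0.5201, 0.1988, 0.104]
eef_rot: [0.384, 0.594, -0.384, 0.594]
contact_force: [-5.7, -1.9, 24.5]
opening: 0.382
```

Run:
```python
from h import *
avg();go(.51,.2,.1,24.2)
t=r.snapshot("top")["color"];s=r.snapshot("side")["color"]
cv2.imwrite("pics/c5.png",np.hstack([crop(t,125,155,80,80,5),crop(s,185,125,80,80,5)]))
```

```text
along -21.2 across -0.5 under 44.0 F [-5.52 -1.9  24.48] M [-0.44  1.2   0.01] t 12.0333 open 0.381
pos [0.52   0.1988 0.104 ] yaw 24.25 turn_tool_deg [ 0.05  0.   -0.06] shift_now_cm [ 0.4  -0.87 -0.52] shift_aftturn_cm [ 0.4  -0.87 -0.52]
F [-5.74 -1.61 24.19] Mo [-0.42  1.18  0.03] open 0.38119663081629224 t 12.0833 q [-0.44  0.82 -0.02  1.89  0.04  0.43 -0.06]
```

View pics/c5.png

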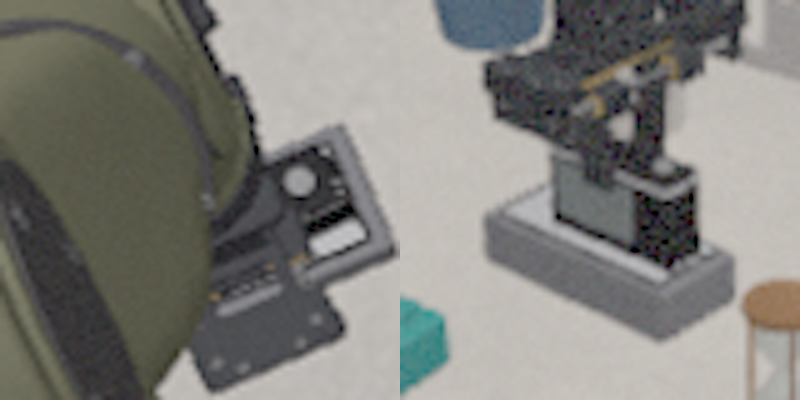

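The camera sits flat on the deck and the deck is flush, at 44.0 mm. The last 1 mm of command only added force (16.6 to 24.5 N), so the deck is on its stop. Handing in.

```bash
python3 -c "
from plant import r
print(r.finish_job())"
```

```text
the job is handed in; nothing more can be done
None
```

The camera is on the dock pin with the deck pressed fully down, and I handed the job in at about 12 s with the hand still holding it. No verdict is reported.

- **Finding the pin:** I gripped the camera across its 34 mm and put it over the pin position I had guessed from the side picture. I then felt for the socket. The tip went in about 19 mm from the dock's middle with a 1.1 N side push, so I moved it about 2 mm further along, where it dropped in freely.
- **Deck contact:** the camera's underside met the deck at 49.6 mm above the desk; 50 mm was expected.
- **Deck fully home:** the underside is at 44.0 mm. The last 1 mm of push gave almost no movement, only a rise from 16.6 to 24.5 N, so the deck is on its stop.
- **Final pose:** the last picture shows the camera upright and flat on the deck. I touched nothing else, but I did not separately check the bystanders afterwards.
- **Disagreements:** the top and side pictures differed by about 2 mm on where the dock is. A side force of about 5.8 N remained while pressing; I took it to come from the pressing and did not look into it.

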